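# Counter-hold the bolt in the extractor's drive box

## Task

In the grey drive box of the dust extractor a nut runner is turning a bracket's nut and the bolt is turning with it. Lift the stiff lid by its handle until it stands upright and leave it there (never folded right back), then reach down into the narrow gap between the bracket and the box's near wall, take the hex bolt head between the fingers and hold it so that it stops turning. Finish while still gripping the bolt head, with the lid upright; leave the other things on the bench alone.

Things in the scene. Friction and masses are not known exactly. Their poses are not given: they have to be found in the camera images.
- drive_box: Grey steel box fixed to the bench, 145 (x) by 220 (y) by 100 mm high, walls and floor 5 mm, open on top under its lid. Origin: centre of its underside, on the bench; at yaw 0 x points away from the robot, y along its width, z up. Beyond the bracket, all below the rim, lie the nut, a socket and a black gear motor.
- gap (a point): Middle of the gap's mouth, at rim height (x = -45, y = 0, z = 100 mm of drive_box). The gap is 45 mm wide in x and 210 mm long in y, its floor 5 mm above the bench, between the near wall (inside face x = -67.5 mm) and the bracket: an upright plate, 6 mm thick, 110 mm wide, near face x = -22.5 mm, top 95 mm above the bench.
- lid (a joint): Lid angle, rad: 0 closed, 1.57 upright, stop at 2.5 (folded back). It starts shut or ajar (up to 0.35). Stiff hinge: it stays where it is left; about 6 N at the handle moves it. Steel panel 147 by 224 by 4 mm, about 0.4 kg.
- lid_hinge (a point): Point on the hinge axis at mid-width, on the box at x = 73.5, y = 0, z = 100 mm of drive_box. The axis runs along the box's y; the lid's near edge rises and swings away from the robot as it opens.
- lid_handle (a point): Middle of the lid's round steel bar handle, 10 mm thick, 100 mm long along the box's y, on two posts. It stands out from the panel's near edge, its centre 40 mm beyond that edge and in the panel's plane: lid closed, 187 mm nearer the robot than the hinge axis and 4 mm above it. It moves with the lid, on a circle of 187 mm about the hinge axis.
- bolt_head (a point): Centre of the hex bolt head, on the bracket's near face (x = -29.5, y = 0, z = 70 mm of drive_box; 30 mm below the rim, hidden while the lid is shut). 30 mm across flats, 34.6 across corners, 14 mm thick along the box's x (x = -22.5 to -36.5 mm). This point's axes are drive_box's and do not turn with the bolt.
- bolt (a joint): Turn of the bolt about its level axis (the box's x), rad, growing. At every multiple of 1.047 two flats stand upright, facing the box's +y and -y. The nut runner turns it at about 0.25 rad/s with about 0.2 N m; gripped by the head it stops. It cannot move along its axis.
- jar: Bystander: glass jar with a steel cap, 64 mm across, 85 mm high; origin at the centre of its underside.
- wrench: Bystander: steel wrench about 180 mm long lying on the bench; origin at its underside.
- offcut: Bystander: wooden offcut 140 by 45 by 28 mm lying on the bench; origin at the centre of its underside.

How it is judged (in metres and radians):
On the way, in this order (a step that is already met when the one before it is completed fails the run):
1. the lid stands upright, within about 11 degrees (value of joint lid between 1.37 and 1.77 rad), for 0.3 s.
2. the bolt head is gripped between the fingers and has stopped turning (x of the grasp point in the frame of drive_box between -0.0465 and -0.0175 m and y of the grasp point in the frame of drive_box between -0.012 and 0.012 m and z of the grasp point in the frame of drive_box between 0.05 and 0.09 m and contact force between the fingers and bolt above 8 N and velocity of joint bolt between -0.05 and 0.05 rad/s), for 0.3 s.
At the end, for the whole second after the job is handed in: Lid upright (1.37 to 1.77 rad); bolt head held: grasp point within 17 mm (near side) or 12 mm (bracket side) of its centre along the bolt, 12 mm sideways, 20 mm in height; fingers press on it with over 8 N; it turns slower than 0.05 rad/s (all of step 1 and all of step 2); the arm keeps its last pose, push and grip.
It fails at once if the lid is folded back past 2.0 rad (value of joint lid above 2 rad).
It fails at once if the jar is moved more than 30 mm (distance of jar from where it was at the start of the episode above 0.03 m).
It fails at once if the wrench is moved more than 30 mm (distance of wrench from where it was at the start of the episode above 0.03 m).
It fails at once if the offcut is moved more than 30 mm (distance of offcut from where it was at the start of the episode above 0.03 m).
It also fails if it takes over 54 s, if anything falls off the work surface, if the arm or the gripper's body presses on something with over 40 N, if the wrist force passes 120 N, or if a joint passes its speed limit or range.

## Robot

A 7-joint arm with a two-finger parallel gripper is mounted at the origin on the work surface. World frame = base frame: x ahead of the robot, y to its left, z up, the work surface at z = 0. Lengths are in m, angles in degrees, forces in N, time in s.
With the tool pointing down it reaches from about 0.4 to 0.9 m from the base axis. Payload 5.6 kg.
Tool frame: the origin (TCP) lies at the centre of the arm's flange, where the gripper is bolted on; the fingertips stand 190 mm ahead of it and the grasp point (between the pads) lies 171 mm ahead of it; z points along the fingers, y is the line along which they close (so a half turn about z gives the same grasp; the last joint's range is limited). The gripper opens to 92 mm and grips with 3 to 60 N. Pads are 20 mm wide; open, the fingers measure 128 mm over their backs; the gripper's body (75 mm by 189 mm) begins 69 mm behind the grasp point.
Start: joints at [-71.849, 26.786, -0.665, 91.828, 0.344, 61.387, -3.226], TCP at [0.229, 0.608, 0.405] pointing down, gripper open.
Joint ranges: [-144.91, 144.91], [-17.63, 115.5], [-89.93, 88.59], [15.96, 139.68], [-74.01, 254.01], [8.47, 105.57], [-167.45, 167.45]. Speed limits (degrees/s): [147.25, 147.25, 180, 180, 180, 180, 180].

## Interface

Orientations are given as [roll, pitch, yaw] about the fixed x, y, z axes, in that order (R = Rz(yaw) Ry(pitch) Rx(roll)).
In Python, from bench import robot, vision, order gives the robot as it stands.
- The arm moves only by the tool arm_command, never from a script. Its argument "deltas" is a list of rows, each a list of 7 numbers: the closure, from -1 (fully open) to 1 (shut), so that 0 is half open, then the shift along the tool's x, y, z in cm, then the turn, a rotation vector about the tool's x, y, z in degrees. A call has 1 to 12 rows; each row shifts and turns the commanded pose from where the row before left it, along the tool's axes as they then stand; what a row does not reach is not made up. A row lasts 1/12 s, in which the tool goes at most 41.7 mm and 7.16 degrees, less where a joint would pass 70% of its speed; a pose out of reach is approached as far as the arm can. A call with a gripper value outside its range is refused whole. The fingers move at their own pace and stop on an object; "grip_force" is the grip in N (left out, the last holds). Time passes only in rows, so rows that do not move let the fingers close. It gives the time, the measured TCP pose, the force, the opening and the grip force at its end, in the units of the state.
- robot.get_state(): the state, without advancing time (a new reading comes with each control period).
- vision.capture(name): name is "scene" or "top" or "wrist"; returns the picture (420x560x3 uint8, blue, green, red); there is no depth.
- vision.calibration(name): a dict with "camera_matrix" (3x3 intrinsics, pixels), "k1" (the pictures are not rectified: a ray, as slopes to the right and down, at radius r is drawn at 1 + k1 r^2 times it, then the intrinsics apply), "R" (3x3) and "t" (3): a world point X has camera coordinates R X + t. Camera axes: x right, y down, z forward; pixel columns grow to the right and rows downward; lengths in m; the calibration is good to about 2 mm. A picture is of the moment at which its call begins: read the wrist's pose just before it. calibration takes no time and is no camera call; for the wrist camera it gives the pose at the moment of the call.
- order.hand_in(): hands the job in; it is judged then, once.
The state is a dict: "t": time; "qpos": joint angles; "joint_vel": joint speeds; "joint_efforts": joint torques, N m; "ee_pos": TCP position; "tool_rot": TCP orientation; "wrist_force": force on the tool from outside, world axes, zero at the start; "wrist_torque": the same for the moment, N m; "finger_gap": finger opening in m; "grasp_force": force on a finger pad.
Only numpy, scipy, OpenCV 4.12 (cv2) and the standard library are available. Lean on these libraries where they do the work, as an engineer would, in place of code of your own. Each camera call takes 0.05 s, during which the arm holds its last target. There are 200 camera calls.

## Working session

There is one attempt and no reset: what is moved stays moved. The work goes in short steps, Python scripts to look and compute and a tool call to move; the robot and the scene stay as the last step left them, time stands still between calls to the robot, and variables do not carry over. Pictures are saved under pics/ and viewed, at most 10 in all, crops included, and the job is handed in when it is done.

Besides the shell and the picture viewer there is one more tool, called after ">>>" by a JSON object that holds its "fn" and its "kwargs", one argument or row to a line. arm_command: Moves the arm, as the interface text tells. Its arguments: {"type":"object","properties":{"deltas":{"type":"array"},"grip_force":{"type":"number"}},"required":["deltas"]}

```bash
mkdir -p pics; cat > h.py <<'E'
import numpy as np, cv2
from bench import robot, vision, order
from scipy.spatial.transform import Rotation as Ro
def rays(cal,px):
    K=np.array(cal["camera_matrix"],float);k=cal["k1"]
    d=np.array([k,0,0,0,0],float)
    n=cv2.undistortPoints(np.array(px,float).reshape(-1,1,2),K,d).reshape(-1,2)
    R=np.array(cal["R"]);t=np.array(cal["t"])
    return -R.T@t, np.c_[n,np.ones(len(n))]@R
def onz(cal,px,z):
    o,d=rays(cal,px); return o+d*((z-o[2])/d[:,2])[:,None]
def proj(cal,X):
    K=np.array(cal["camera_matrix"],float)
    return cv2.projectPoints(np.array(X,float).reshape(-1,3),cv2.Rodrigues(np.array(cal["R"]))[0],np.array(cal["t"],float),K,np.array([cal["k1"],0,0,0,0],float))[0].reshape(-1,2)
def snap(n,f):
    c=vision.calibration(n);im=vision.capture(n);cv2.imwrite(f"pics/{f}.png",im);return c,im
E
python3 - <<'E'
from h import *
for n in("scene","top"):
    c,im=snap(n,n+"0");print(n,-np.array(c["R"]).T@np.array(c["t"]))
s=robot.get_state();print(s)
E
```

```text
scene [1.00778969 0.40393745 0.68335401]
top [0.45919404 0.07612704 0.98986344]
{'t': 0.1, 'qpos': array([-71.84967897,  26.8322602 ,  -0.66594737,  91.87578003,
         0.34432784,  61.386715  ,  -3.22529745]), 'joint_vel': array([ 0.07961033, -0.06978563, -0.00365025, -0.11638387, -0.01592019,
       -0.00548123, -0.02879559]), 'joint_efforts': array([ 4.38162924e-04, -5.21640980e+01, -1.26045017e-02, -2.44362831e+01,
       -5.67947421e-02,  1.40589575e-02,  7.24738993e-05]), 'ee_pos': array([0.22880083, 0.60815921, 0.4038196 ]), 'tool_rot': array([-1.79907462e+02,  6.63492127e-03,  1.59384025e+02]), 'wrist_force': array([-0.45499162, -0.4416056 , -0.22403721]), 'wrist_torque': array([-0.01426427,  0.00779408, -0.06426406]), 'grasp_force': 0.0, 'finger_gap': 0.09186200442357004}
```

View pics/scene0.png

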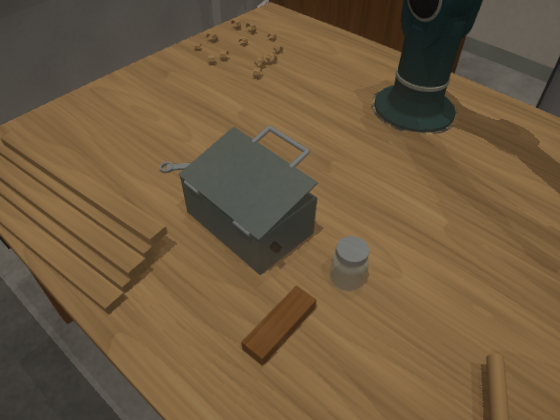

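View pics/top0.png

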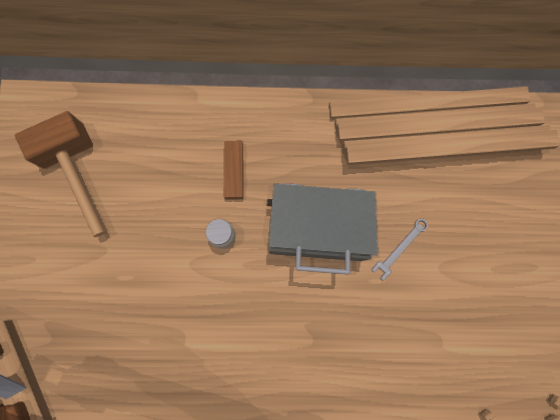

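The scene view shows the box with its lid ajar, the handle bar at about (268,130)-(306,154), and the jar at (350,262). In the top view the lid's far edge runs (275,184)-(376,191) and the bar (297,268)-(350,273). The jar is at (219,234), the wrench at (400,250) and the offcut at (233,170). I'll zoom in for precise pixels.

```bash
python3 - <<'E'
from h import *
a=cv2.imread("pics/top0.png")[170:295,255:395];b=cv2.imread("pics/scene0.png")[115:275,170:325]
a=cv2.resize(a,None,fx=2.8,fy=2.8,interpolation=cv2.INTER_CUBIC);b=cv2.resize(b,None,fx=2.5,fy=2.5,interpolation=cv2.INTER_CUBIC)
o=np.zeros((400,800,3),np.uint8);o[:a.shape[0],:a.shape[1]]=a;o[:b.shape[0],400:400+b.shape[1]]=b
cv2.imwrite("pics/z.png",cv2.convertScaleAbs(o,alpha=1.6))
E
```

```text
(no output)
```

View pics/z.png

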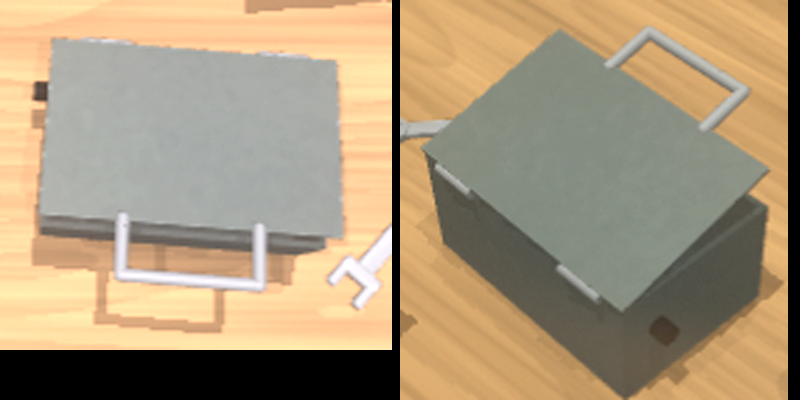

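The zoom shows the lid's four corners and the bar's ends in both views, with the lid ajar and the near wall visible under it. Next I triangulate them.

```bash
python3 - <<'E'
from h import *
T=np.array([(54,39),(336,60),(40,214),(342,237),(119,275),(262,286)])/2.8+[255,170]
S=(np.array([(625,309),(425,150),(768,170),(560,30),(744,92),(649,32)])-[400,0])/2.5+[170,115]
ct=vision.calibration("top");cs=vision.calibration("scene")
o1,d1=rays(ct,T);o2,d2=rays(cs,S);P=[]
for a,b in zip(d1,d2):
    k=np.linalg.lstsq(np.c_[a,-b],o2-o1,rcond=None)[0];p,q=o1+k[0]*a,o2+k[1]*b
    P.append((p+q)/2);print(((p+q)/2).round(4),"miss",np.linalg.norm(p-q).round(4))
P=np.array(P)
w=[P[0]-P[1],P[2]-P[3],P[4]-P[5]];print([np.linalg.norm(v).round(4) for v in w],"yaw",[np.degrees(np.arctan2(-v[0],v[1])).round(2) for v in w])
h=(P[0]+P[1])/2;b=(P[4]+P[5])/2;v=b-h;print(h,b,np.linalg.norm(v),np.degrees(np.arctan2(v[2],np.hypot(*v[:2]))))
n=np.linalg.norm((P[2]+P[3])/2-h);print("depth",n)
print("jar",onz(ct,[(219,232)],.085),"wrench ends",onz(ct,[(421,225),(381,270)],.005))
print("box bottom scene",onz(cs,(np.array([(625,398),(445,243),(757,297)])-[400,0])/2.5+[170,115],0))
E
```

```text
[0.6693 0.0678 0.1045] miss 0.0026
[ 0.6566 -0.1535  0.1016] miss 0.0043
[0.53   0.0757 0.138 ] miss 0.0009
[ 0.5165 -0.1454  0.1397] miss 0.0014
[0.4864 0.018  0.1493] miss 0.0003
[ 0.4797 -0.0841  0.1485] miss 0.0023
[np.float64(0.2217), np.float64(0.2216), np.float64(0.1024)] yaw [np.float64(-3.29), np.float64(-3.5), np.float64(-3.79)]
[ 0.6629452  -0.04286616  0.10306925] [ 0.48303574 -0.03302826  0.14889279] 0.18591394343887546 14.26914702123847
depth 0.1444388057472873
jar [[0.56449778 0.18578186 0.085     ]] wrench ends [[ 0.59893055 -0.2891082   0.005     ]
 [ 0.49013681 -0.18927243  0.005     ]]
box bottom scene [[ 0.66868735  0.06616499  0.        ]
 [ 0.65592726 -0.14886774  0.        ]
 [ 0.52865308  0.07713347  0.        ]]
```

The numbers agree with the given sizes: hinge at (0.663,-0.043,0.10), yaw about -3.4°, lid ajar about 14°, bar at (0.483,-0.033,0.149). The bottom corners fit a box origin of about (0.590,-0.039). Moving above the handle.

>>> {"fn": "arm_command", "kwargs": {
  "deltas": [
    [0.35,-2.577,-2.836,0,0,0,0],
    [0.35,-2.577,-2.836,0,0,0,0],
    [0.35,-2.577,-2.836,0,0,0,0],
    [0.35,-2.577,-2.836,0,0,0,0],
    [0.35,-2.577,-2.836,0,0,0,0],
    [0.35,-2.577,-2.836,0,0,0,0],
    [0.35,-2.577,-2.836,0,0,0,0],
    [0.35,-2.577,-2.836,0,0,0,0],
    [0.35,-2.577,-2.836,0,0,0,0],
    [0.35,-2.577,-2.836,0,0,0,0],
    [0.35,-2.577,-2.836,0,0,0,0],
    [0.35,-2.577,-2.836,0,0,0,0]
  ],
  "grip_force": 25
}}

```text
t: 1.1
ee_pos: [0.3986, 0.179, 0.4047]
tool_rot: [180.0, -0.0, 159.4]
wrist_force: [0.7, 0.1, 0.4]
finger_gap: 0.0302
grasp_force: 0.0
```

>>> {"fn": "arm_command", "kwargs": {
  "deltas": [
    [0.35,-2.577,-2.836,0,0,0,0],
    [0.35,-2.577,-2.836,0,0,0,0],
    [0.35,-2.577,-2.836,0,0,0,0],
    [0.35,-2.577,-2.836,0,0,0,0],
    [0.35,-2.577,-2.836,0,0,0,0],
    [0.35,-2.577,-2.836,0,0,0,0],
    [0.35,0,0,0,0,0,6.6],
    [0.35,0,0,0,0,0,6.6],
    [0.35,0,0,0,0,0,6.6],
    [0.35,0,0,0,0,0,6.6],
    [0.35,0,0,0,0,0,6.6],
    [0.35,0,0,0,0,0,6.6]
  ]
}}

```text
t: 2.1
ee_pos: [0.4831, -0.0328, 0.4044]
tool_rot: [-180.0, -0.0, 119.4]
wrist_force: [-0.4, -0.5, -0.4]
finger_gap: 0.0299
grasp_force: 0.0
```

>>> {"fn": "arm_command", "kwargs": {
  "deltas": [
    [0.35,0,0,0,0,0,6.6],
    [0.35,0,0,0,0,0,6.6],
    [0.35,0,0,0,0,0,6.6],
    [0.35,0,0,0,0,0,6.6],
    [0.35,0,0,0,0,0,6.6],
    [0.35,0,0,0,0,0,0]
  ]
}}

```text
t: 2.6
ee_pos: [0.4831, -0.0327, 0.4045]
tool_rot: [-180.0, 0.0, 86.6]
wrist_force: [0.3, -0.3, -0.0]
finger_gap: 0.0302
grasp_force: 0.0
```

```bash
python3 - <<'E'
from h import *
c,im=snap("wrist","w1")
print("bar ends expected",proj(c,[[.4864,.018,.149],[.4797,-.0841,.149]]).round(1),"grasp pt",proj(c,[[.4831,-.0327,.149]]).round(1), -np.array(c["R"]).T@np.array(c["t"]))
E
```

```text
bar ends expected [[278.8 153.9]
 [278.1 278.8]] grasp pt [[278.5 219.6]] [0.48867482 0.05118185 0.385408  ]
```

View pics/w1.png

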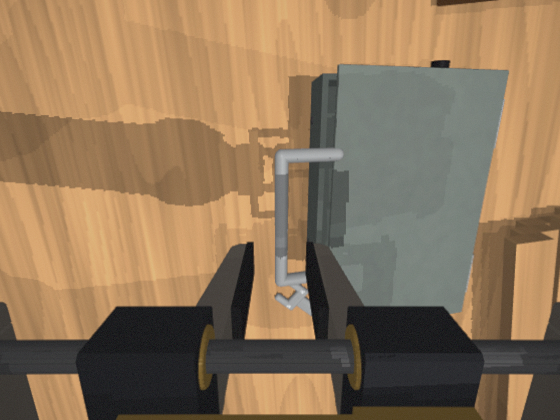

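The bar shows at column ~282 against the predicted 278.5, about 3 mm farther away, and it lies between the fingers. Nudging over, descending and closing.

>>> {"fn": "arm_command", "kwargs": {
  "deltas": [
    [0.35,0,0.2,2.5,0,0,0],
    [0.35,0,0,3,0,0,0],
    [0.35,0,0,2,0,0,0],
    [0.35,0,0,1,0,0,0],
    [1,0,0,0,0,0,0],
    [1,0,0,0,0,0,0],
    [1,0,0,0,0,0,0],
    [1,0,0,0,0,0,0]
  ]
}}

```text
t: 3.32
ee_pos: [0.4845, -0.0331, 0.3204]
tool_rot: [-179.9, -0.0, 86.8]
wrist_force: [-4.9, -0.8, 0.9]
finger_gap: 0.009
grasp_force: 25.0
```

```bash
python3 - <<'E'
import numpy as np
f=np.radians(np.linspace(15.3,92.3,23));y=-18.7*np.cos(f);z=-18.7*np.sin(f)
print([[1,0,round(a,2),round(b,2),0,0,0] for a,b in zip(np.diff(y),np.diff(z))])
E
```

```text
[[1, 0, np.float64(0.33), np.float64(-1.09), 0, 0, 0], [1, 0, np.float64(0.4), np.float64(-1.07), 0, 0, 0], [1, 0, np.float64(0.47), np.float64(-1.04), 0, 0, 0], [1, 0, np.float64(0.53), np.float64(-1.01), 0, 0, 0], [1, 0, np.float64(0.59), np.float64(-0.98), 0, 0, 0], [1, 0, np.float64(0.65), np.float64(-0.94), 0, 0, 0], [1, 0, np.float64(0.7), np.float64(-0.9), 0, 0, 0], [1, 0, np.float64(0.76), np.float64(-0.85), 0, 0, 0], [1, 0, np.float64(0.81), np.float64(-0.81), 0, 0, 0], [1, 0, np.float64(0.86), np.float64(-0.76), 0, 0, 0], [1, 0, np.float64(0.9), np.float64(-0.7), 0, 0, 0], [1, 0, np.float64(0.94), np.float64(-0.65), 0, 0, 0], [1, 0, np.float64(0.98), np.float64(-0.59), 0, 0, 0], [1, 0, np.float64(1.01), np.float64(-0.53), 0, 0, 0], [1, 0, np.float64(1.04), np.float64(-0.46), 0, 0, 0], [1, 0, np.float64(1.07), np.float64(-0.4), 0, 0, 0], [1, 0, np.float64(1.09), np.float64(-0.33), 0, 0, 0], [1, 0, np.float64(1.11), np.float64(-0.27), 0, 0, 0], [1, 0, np.float64(1.12), np.float64(-0.2), 0, 0, 0], [1, 0, np.float64(1.13), np.float64(-0.13), 0, 0, 0], [1, 0, np.float64(1.14), np.float64(-0.06), 0, 0, 0], [1, 0, np.float64(1.14), np.float64(0.01), 0, 0, 0]]
```

>>> {"fn": "arm_command", "kwargs": {
  "deltas": [
    [1,0,0.33,-1.09,0,0,0],
    [1,0,0.4,-1.07,0,0,0],
    [1,0,0.47,-1.04,0,0,0],
    [1,0,0.53,-1.01,0,0,0],
    [1,0,0.59,-0.98,0,0,0],
    [1,0,0.65,-0.94,0,0,0]
  ]
}}

```text
t: 3.82
ee_pos: [0.5141, -0.0348, 0.3814]
tool_rot: [-179.9, 0.0, 86.8]
wrist_force: [-1.8, -1.8, -7.3]
finger_gap: 0.0092
grasp_force: 25.0
```

>>> {"fn": "arm_command", "kwargs": {
  "deltas": [
    [1,0,0.7,-0.9,0,0,0],
    [1,0,0.76,-0.85,0,0,0],
    [1,0,0.81,-0.81,0,0,0],
    [1,0,0.86,-0.76,0,0,0],
    [1,0,0.9,-0.7,0,0,0]
  ]
}}

```text
t: 4.23
ee_pos: [0.5542, -0.0373, 0.4219]
tool_rot: [-179.7, -0.0, 86.8]
wrist_force: [-8.5, -1.1, 1.3]
finger_gap: 0.0089
grasp_force: 25.0
```

>>> {"fn": "arm_command", "kwargs": {
  "deltas": [
    [1,0,0.94,-0.65,0,0,0],
    [1,0,0.98,-0.59,0,0,0],
    [1,0,1.01,-0.53,0,0,0],
    [1,0,1.04,-0.46,0,0,0],
    [1,0,1.07,-0.4,0,0,0],
    [1,0,1.09,-0.33,0,0,0]
  ]
}}

```text
t: 4.73
ee_pos: [0.6163, -0.0413, 0.4536]
tool_rot: [-179.9, -0.0, 86.8]
wrist_force: [-8.0, -0.6, 8.4]
finger_gap: 0.0091
grasp_force: 25.0
```

>>> {"fn": "arm_command", "kwargs": {
  "deltas": [
    [1,0,1.11,-0.27,0,0,0],
    [1,0,1.12,-0.2,0,0,0],
    [1,0,1.13,-0.13,0,0,0],
    [1,0,1.14,-0.06,0,0,0],
    [1,0,1.0,0,0,0,0],
    [1,0,0,0,0,0,0],
    [1,0,0,0,0,0,0],
    [1,0,0,0,0,0,0],
    [1,0,0,0,0,0,0],
    [1,0,0,0,0,0,0]
  ]
}}

```text
t: 5.57
ee_pos: [0.6723, -0.0444, 0.4602]
tool_rot: [179.6, 0.1, 86.8]
wrist_force: [3.9, -4.3, 5.9]
finger_gap: 0.009
grasp_force: 25.0
```

Lid is near 92°. Releasing, rising, backing off and turning 90°.

>>> {"fn": "arm_command", "kwargs": {
  "deltas": [
    [0.2,0,0,0,0,0,0],
    [0,0,0,0,0,0,0],
    [0,0,0,0,0,0,0],
    [0,0,0,-1,0,0,0],
    [0,0,0,-2,0,0,0],
    [0,0,0,-2,0,0,0],
    [0,0,-2,0,0,0,0],
    [0,0,-3,0,0,0,0],
    [0,0,-3,0,0,0,0],
    [0,0,-3,0,0,0,0],
    [-0.4,0,-0.9,0,0,0,0]
  ]
}}

```text
t: 6.48
ee_pos: [0.5494, -0.0369, 0.5081]
tool_rot: [-179.9, -0.1, 86.8]
wrist_force: [0.3, 0.4, 0.3]
finger_gap: 0.0508
grasp_force: 0.0
```

>>> {"fn": "arm_command", "kwargs": {
  "deltas": [
    [-0.4,0,0,0,0,0,-6.92],
    [-0.4,0,0,0,0,0,-6.92],
    [-0.4,0,0,0,0,0,-6.92],
    [-0.4,0,0,0,0,0,-6.92],
    [-0.4,0,0,0,0,0,-6.92],
    [-0.4,0,0,0,0,0,-6.92],
    [-0.4,0,0,0,0,0,-6.92],
    [-0.4,0,0,0,0,0,-6.92],
    [-0.4,0,0,0,0,0,-6.92],
    [-0.4,0,0,0,0,0,-6.92],
    [-0.4,0,0,0,0,0,-6.92],
    [-0.4,0,0,0,0,0,-6.92]
  ]
}}

```text
t: 7.48
ee_pos: [0.5528, -0.0364, 0.5079]
tool_rot: [180.0, 0.0, 170.2]
wrist_force: [-0.1, 0.1, -0.0]
finger_gap: 0.0646
grasp_force: 0.0
```

>>> {"fn": "arm_command", "kwargs": {
  "deltas": [
    [-0.4,0,0,0,0,0,-6.92],
    [-0.4,0,0,3,0,0,0],
    [-0.4,0,0,3,0,0,0],
    [-0.4,0,0,3,0,0,0],
    [-0.4,0,0,2,0,0,0],
    [-0.4,0,0,0,0,0,0]
  ]
}}

```text
t: 7.98
ee_pos: [0.5515, -0.0362, 0.3937]
tool_rot: [-180.0, -0.4, 176.8]
wrist_force: [-0.7, -0.5, 0.2]
finger_gap: 0.064
grasp_force: 0.0
```

```bash
python3 - <<'E'
from h import *
s=robot.get_state();print(s["t"],s["ee_pos"],s["tool_rot"],s["finger_gap"])
c,im=snap("wrist","w2");snap("scene","s2")
O=np.array([.590,-.0386,0]);R=Ro.from_euler('z',-3.4,degrees=True).as_matrix()
B=np.array([[-36.5,0,70],[-22.5,-55,95],[-22.5,55,95],[-67.5,-105,100],[-67.5,105,100],[-72.5,0,100],[-37,0,70]])/1e3
print(proj(c,B@R.T+O).round(1))
a=cv2.imread("pics/s2.png")[60:300,140:360]
cv2.imwrite("pics/w2s.png",np.hstack([im[:, :],cv2.copyMakeBorder(a,0,180,0,0,0)]))
E
```

```text
7.9833 [ 0.55154299 -0.03615605  0.3936695 ] [-179.95630001   -0.42042821  176.75554831] 0.06395995260821653
[[279.2 199.4]
 [219.2 221.2]
 [339.  221.6]
 [157.4 173.7]
 [401.  174.5]
 [279.2 168.4]
 [279.2 198.9]]
```

View pics/w2s.png

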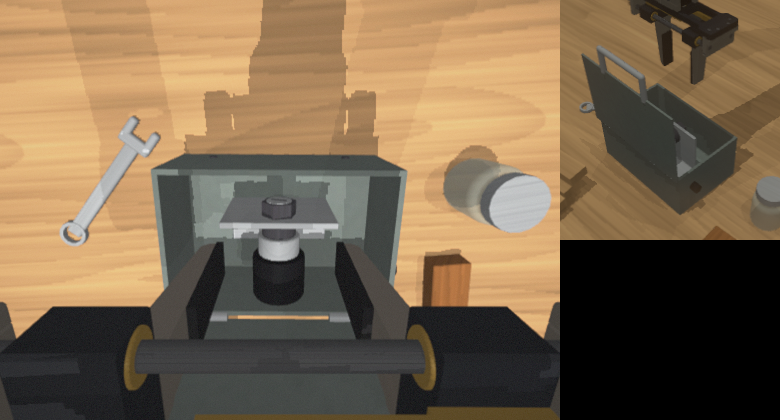

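The lid stands upright. The wrist view shows the bolt head at (279,207), the bracket's near face spanning columns 220-339 as predicted, and the near rim at row ~170 (predicted 168). One zoom for the x check and the bolt phase.

```bash
python3 - <<'E'
from h import *
s=robot.get_state();c,im=snap("wrist","w3");print(s["t"])
O=np.array([.590,-.0386,0]);R=Ro.from_euler('z',-3.4,degrees=True).as_matrix()
B=np.array([[-22.5,-45,95],[-16.5,-45,95],[-67.5,-45,100],[-72.5,-45,100]])/1e3
print(proj(c,B@R.T+O).round(1))
for col in(232,238):print(col,[(r,int(im[r,col].mean())) for r in range(163,238)])
cv2.imwrite("pics/w3z.png",cv2.convertScaleAbs(cv2.resize(im[180:245,215:345],None,fx=6,fy=6,interpolation=cv2.INTER_CUBIC),alpha=1.8))
E
```

```text
8.0833
[[230.7 216.1]
 [231.  222.2]
 [227.8 169.1]
 [227.5 163.4]]
232 [(163, 75), (164, 85), (165, 104), (166, 111), (167, 110), (168, 108), (169, 109), (170, 122), (171, 133), (172, 138), (173, 138), (174, 138), (175, 137), (176, 138), (177, 136), (178, 139), (179, 140), (180, 145), (181, 150), (182, 151), (183, 149), (184, 151), (185, 152), (186, 151), (187, 149), (188, 150), (189, 153), (190, 154), (191, 153), (192, 154), (193, 140), (194, 122), (195, 107), (196, 103), (197, 102), (198, 100), (199, 101), (200, 103), (201, 100), (202, 101), (203, 102), (204, 101), (205, 98), (206, 101), (207, 100), (208, 99), (209, 101), (210, 103), (211, 101), (212, 102), (213, 101), (214, 100), (215, 99), (216, 100), (217, 145), (218, 194), (219, 210), (220, 201), (221, 199), (222, 201), (223, 180), (224, 148), (225, 146), (226, 145), (227, 146), (228, 147), (229, 146), (230, 146), (231, 147), (232, 148), (233, 130), (234, 104), (235, 103), (236, 102), (237, 103)]
238 [(163, 73), (164, 84), (165, 102), (166, 107), (167, 111), (168, 109), (169, 109), (170, 119), (171, 133), (172, 139), (173, 140), (174, 141), (175, 139), (176, 140), (177, 122), (178, 95), (179, 92), (180, 92), (181, 94), (182, 92), (183, 94), (184, 90), (185, 93), (186, 91), (187, 93), (188, 93), (189, 93), (190, 93), (191, 93), (192, 91), (193, 95), (194, 102), (195, 102), (196, 98), (197, 99), (198, 99), (199, 100), (200, 100), (201, 101), (202, 99), (203, 101), (204, 103), (205, 101), (206, 103), (207, 102), (208, 100), (209, 103), (210, 102), (211, 100), (212, 102), (213, 99), (214, 101), (215, 97), (216, 101), (217, 145), (218, 196), (219, 212), (220, 203), (221, 199), (222, 193), (223, 193), (224, 197), (225, 203), (226, 200), (227, 201), (228, 202), (229, 203), (230, 199), (231, 201), (232, 201), (233, 164), (234, 101), (235, 95), (236, 97), (237, 97)]
```

View pics/w3z.png

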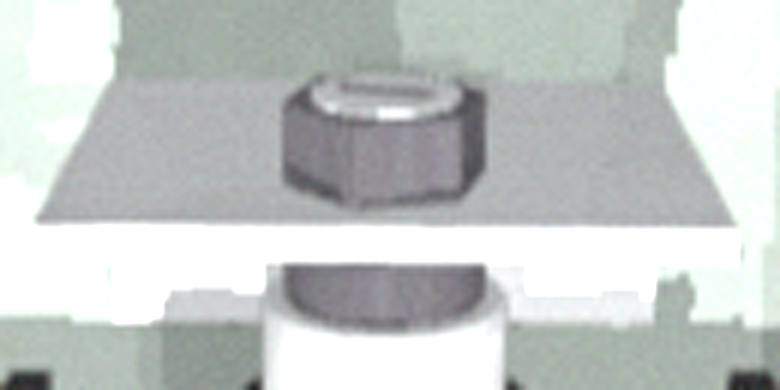

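The bracket's top edges are at rows 217 and 223 against a predicted 216 and 222, so the box is about 1 mm farther. From the visible corners, the flats stand upright at t ≈ 11.0. Descending.

>>> {"fn": "arm_command", "kwargs": {
  "deltas": [
    [-0.4,-0.2,0,2,0,0,0],
    [-0.4,0,0,3,0,0,0],
    [-0.4,0,0,2,0,0,0],
    [-0.4,0,0,1,0,0,0],
    [-0.4,0,0,0,0,0,0],
    [-0.4,0,0,0,0,0,0],
    [-0.4,0,0,0,0,0,0]
  ]
}}

```text
t: 8.72
ee_pos: [0.5553, -0.0369, 0.3193]
tool_rot: [180.0, 0.2, 176.7]
wrist_force: [0.7, -0.3, 0.8]
finger_gap: 0.0645
grasp_force: 0.0
```

>>> {"fn": "arm_command", "kwargs": {
  "deltas": [
    [-0.4,0,0,1,0,0,0],
    [-0.4,0,0,1.2,0,0,0],
    [-0.4,0,0,1.2,0,0,0],
    [-0.4,0,0,1.2,0,0,0],
    [-0.4,0,0,1.2,0,0,0],
    [-0.4,0,0,1,0,0,0],
    [-0.4,0,0,0.7,0,0,0],
    [-0.4,0,0,0.3,0,0,0],
    [-0.4,0,0,0,0,0,0],
    [-0.4,0,0,0,0,0,0]
  ]
}}

```text
t: 9.55
ee_pos: [0.5546, -0.0368, 0.2394]
tool_rot: [-180.0, 0.0, 176.7]
wrist_force: [0.0, -0.2, -0.2]
finger_gap: 0.0646
grasp_force: 0.0
```

>>> {"fn": "arm_command", "kwargs": {
  "deltas": [
    [-0.1,0,0,0,0,0,0],
    [-0.1,0,0,0,0,0,0],
    [-0.1,0,0,0,0,0,0],
    [-0.1,0,0,0,0,0,0],
    [-0.1,0,0,0,0,0,0],
    [-0.1,0,0,0,0,0,0],
    [-0.1,0,0,0,0,0,0],
    [-0.1,0,0,0,0,0,0],
    [-0.1,0,0,0,0,0,0],
    [-0.1,0,0,0,0,0,0],
    [-0.1,0,0,0,0,0,0],
    [-0.1,0,0,0,0,0,0]
  ]
}}

```text
t: 10.55
ee_pos: [0.5545, -0.0368, 0.2394]
tool_rot: [180.0, -0.0, 176.7]
wrist_force: [-0.5, 0.4, 0.8]
finger_gap: 0.0506
grasp_force: 0.0
```

>>> {"fn": "arm_command", "kwargs": {
  "deltas": [
    [-0.1,0,0,0,0,0,0],
    [-0.1,0,0,0,0,0,0],
    [-0.1,0,0,0,0,0,0],
    [1,0,0,0,0,0,0],
    [1,0,0,0,0,0,0],
    [1,0,0,0,0,0,0],
    [1,0,0,0,0,0,0],
    [1,0,0,0,0,0,0],
    [1,0,0,0,0,0,0]
  ],
  "grip_force": 35
}}

```text
t: 11.3
ee_pos: [0.5544, -0.0373, 0.2395]
tool_rot: [-180.0, 0.0, 176.7]
wrist_force: [-0.3, -2.6, 0.8]
finger_gap: 0.0323
grasp_force: 35.0
```

>>> {"fn": "arm_command", "kwargs": {
  "deltas": [
    [1,0,0,0,0,0,0],
    [1,0,0,0,0,0,0],
    [1,0,0,0,0,0,0],
    [1,0,0,0,0,0,0],
    [1,0,0,0,0,0,0],
    [1,0,0,0,0,0,0],
    [1,0,0,0,0,0,0],
    [1,0,0,0,0,0,0],
    [1,0,0,0,0,0,0],
    [1,0,0,0,0,0,0]
  ]
}}

```text
t: 12.13
ee_pos: [0.5544, -0.0372, 0.2395]
tool_rot: [-180.0, 0.0, 176.7]
wrist_force: [-1.3, -5.0, 1.6]
finger_gap: 0.0322
grasp_force: 35.0
```

Gap is 32.2 mm and steady at 35 N, about 8° off the flats. Checking whether it is really stationary, and that the lid is still upright.

>>> {"fn": "arm_command", "kwargs": {
  "deltas": [
    [1,0,0,0,0,0,0],
    [1,0,0,0,0,0,0],
    [1,0,0,0,0,0,0],
    [1,0,0,0,0,0,0],
    [1,0,0,0,0,0,0],
    [1,0,0,0,0,0,0],
    [1,0,0,0,0,0,0],
    [1,0,0,0,0,0,0],
    [1,0,0,0,0,0,0],
    [1,0,0,0,0,0,0]
  ],
  "grip_force": 45
}}

```text
t: 12.97
ee_pos: [0.5544, -0.0372, 0.2394]
tool_rot: [-180.0, 0.0, 176.7]
wrist_force: [-0.5, -5.7, 1.3]
finger_gap: 0.0314
grasp_force: 45.0
```

```bash
python3 - <<'E'
from h import *
s=robot.get_state();print(s["t"],s["finger_gap"],s["grasp_force"],s["wrist_force"],s["wrist_torque"])
_,a=snap("wrist","w4");_,b=snap("scene","s4")
a=cv2.resize(a[130:330,180:380],(400,400));b=cv2.resize(b[60:300,140:360],(400,436))[:400]
cv2.imwrite("pics/f4.png",cv2.convertScaleAbs(np.hstack([a,b]),alpha=1.5))
E
```

```text
12.9667 0.03136999249444461 45.00079080462456 [-0.50147096 -5.69284982  1.28061249] [-1.26864946  0.11854872  0.00483224]
```

View pics/f4.png

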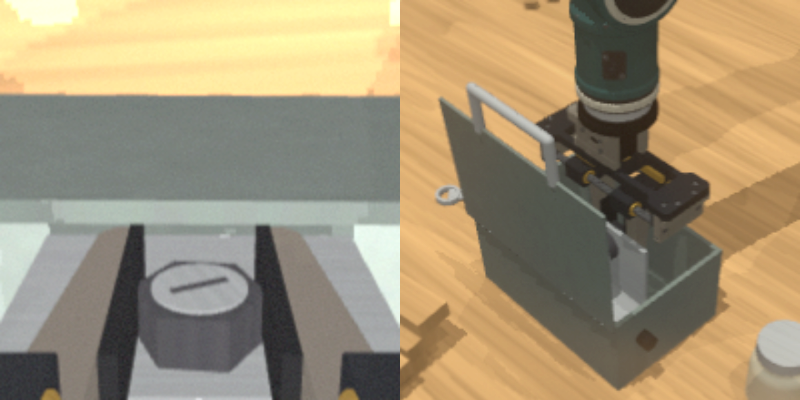

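The wrist view shows the head held between both pads at (200,310), and the scene view shows the lid upright. I'll firm up the grip and confirm the gap stays constant.

>>> {"fn": "arm_command", "kwargs": {
  "deltas": [
    [1,0,0,0,0,0,0],
    [1,0,0,0,0,0,0],
    [1,0,0,0,0,0,0],
    [1,0,0,0,0,0,0],
    [1,0,0,0,0,0,0],
    [1,0,0,0,0,0,0],
    [1,0,0,0,0,0,0],
    [1,0,0,0,0,0,0],
    [1,0,0,0,0,0,0],
    [1,0,0,0,0,0,0]
  ],
  "grip_force": 55
}}

```text
t: 13.9
ee_pos: [0.5544, -0.0372, 0.2394]
tool_rot: [-180.0, 0.0, 176.7]
wrist_force: [-0.5, -4.7, 1.4]
finger_gap: 0.0316
grasp_force: 55.0
```

>>> {"fn": "arm_command", "kwargs": {
  "deltas": [
    [1,0,0,0,0,0,0],
    [1,0,0,0,0,0,0],
    [1,0,0,0,0,0,0],
    [1,0,0,0,0,0,0],
    [1,0,0,0,0,0,0],
    [1,0,0,0,0,0,0],
    [1,0,0,0,0,0,0],
    [1,0,0,0,0,0,0],
    [1,0,0,0,0,0,0],
    [1,0,0,0,0,0,0],
    [1,0,0,0,0,0,0],
    [1,0,0,0,0,0,0]
  ]
}}

```text
t: 14.9
ee_pos: [0.5544, -0.0372, 0.2394]
tool_rot: [-180.0, 0.0, 176.7]
wrist_force: [-0.8, -5.3, 1.7]
finger_gap: 0.0316
grasp_force: 55.0
```

>>> {"fn": "arm_command", "kwargs": {
  "deltas": [
    [1,0,0,0,0,0,0],
    [1,0,0,0,0,0,0],
    [1,0,0,0,0,0,0],
    [1,0,0,0,0,0,0],
    [1,0,0,0,0,0,0],
    [1,0,0,0,0,0,0],
    [1,0,0,0,0,0,0],
    [1,0,0,0,0,0,0],
    [1,0,0,0,0,0,0],
    [1,0,0,0,0,0,0],
    [1,0,0,0,0,0,0],
    [1,0,0,0,0,0,0]
  ]
}}

```text
t: 15.9
ee_pos: [0.5544, -0.0372, 0.2394]
tool_rot: [-180.0, 0.0, 176.7]
wrist_force: [-1.1, -5.0, 1.9]
finger_gap: 0.0314
grasp_force: 55.0
```

Gap and force are constant over 2 s, so the bolt is held still. Handing in.

```bash
python3 -c "
from bench import order
print(order.hand_in())"
```

```text
the job is handed in; nothing more can be done
None
```

I handed the job in with the lid standing upright (about 92°) and the bolt head gripped at 55 N and no longer turning, at about 16 s on the robot's clock; the jar, wrench and offcut were not touched, and no verdict came back.

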